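# Snap the diffuser onto a bulkhead light

## Task

The diffuser has only been laid on the round lamp base: with the fingertips, press its flat rim down at each of the three dark dots around it until every one clicks and the rim sits fully home all round. Push firmly and steadily, without blows, keep off the domed middle, and do not lift the diffuser off. Leave the things around the board where they are.

Things in the scene. Friction and masses are not known exactly. Their poses are not given: they have to be found in the camera images.
- board: plywood test board, 280 x 280 x 18 mm, fixed on the counter; origin at the centre of its underside, on the counter; z up
- base: round anthracite lamp base (open pan, 209 mm across, wall 30 mm high) fixed on the board; origin at the centre of its underside, 18 mm above the counter; z up, x towards clip 0. Three spring clips sit inside its wall, 92 mm from the centre, at 0, 120 and 240 degrees from its x axis. A short black cable gland sticks out of its side at -x
- lens: loose diffuser, 221 mm across, about 200 g: flat grey rim 5 mm thick, 62 to 110 mm from the centre, 16 mm skirt over the base wall, white dome, three studs below that snap into the clips. Rigid: pushing one dot down tips it about 3 degrees. Over 70 N breaks it. Origin: centre of the rim's underside, z up, x towards dot 0; about 41.5 mm above the base's origin when laid on, 34 mm when shut
- dome: the thin white opal dome of the diffuser, moulded in one with it, 124 mm across its foot, 24 mm high above the top of the rim; origin at the centre of its foot, level with the top of the rim. Not to be pressed on: it begins 30 mm in from the middle of the dots
- mark0 (a point): dark dot 0, 11 mm across, over a clip, 92 mm from the centre along the diffuser's x; the point is the top of the rim there, 46.5 mm above the base's origin when open, 39 mm when shut (57 mm above the counter). About 10 N pushed down here makes the clip give; 3 to 5 mm down it snaps, then holds the rim on a hard stop 7.5 mm down. Let go earlier, it springs back up
- mark1 (a point): dark dot 1, as dot 0 but 120 degrees anticlockwise from it seen from above. Pushing midway between two dots takes about twice the force
- mark2 (a point): dark dot 2, as dot 0 but 240 degrees anticlockwise from it seen from above
- stop_button: bystander: loose yellow box with a red mushroom button, 72 x 72 x 80 mm high, on the counter beside the board; origin at the centre of its underside
- carton: bystander: loose small cardboard carton, 60 x 85 x 55 mm high, on the counter beside the board; origin at the centre of its underside
- breaker: bystander: loose white circuit breaker with a black toggle, 70 x 36 x 75 mm high, on the counter beside the board; origin at the centre of its underside

How it is judged (in metres and radians):
At the end, for the whole second after the job is handed in: The top of the rim at all three dots is no more than 2 mm above its fully shut height (39 mm above the origin of the base), with the diffuser centred on the base within 4 mm and at rest (z of each of mark0, mark1, mark2 in the frame of base below 0.041 m and linear speed of lens below 0.01 m/s and horizontal distance between lens and base below 0.004 m); the robot touches nothing.
It fails at once if the diffuser is lifted or levered off the base (its centre rises 12 mm above where it was laid, or it tips more than about 11 degrees) (z of lens in the frame of base above 0.054 m or angle between lens's own z axis and vertical above 0.2 rad).
It fails at once if the dome is pressed on (more than 4 N) (contact force between dome and the fingers above 4 N or contact force between dome and the arm above 4 N).
It fails at once if the diffuser is struck or pressed with more than 70 N, or pressed with the arm or the gripper's body instead of the fingers (more than 5 N) (contact force between lens and the fingers above 70 N or contact force between lens and the arm above 5 N).
It fails at once if the emergency-stop box, the carton or the circuit breaker is moved more than 20 mm (distance of any of stop_button, carton, breaker from where it was at the start of the episode above 0.02 m).
It also fails if it takes over 48 s, if anything falls off the work surface, if the arm or the gripper's body presses on something with over 40 N, if the wrist force passes 120 N, or if a joint passes its speed limit or range.

## Robot

A 7-joint arm with a two-finger parallel gripper is mounted at the origin on the work surface. World frame = base frame: x ahead of the robot, y to its left, z up, the work surface at z = 0. Lengths are in mm, angles in rad, forces in N, time in s.
With the tool pointing down it reaches from about 400 to 900 mm from the base axis. Payload 5.5 kg.
Tool frame: the origin (TCP) lies midway between the tips of the shut fingers; the grasp point (between the pads) lies 19 mm behind it (arm.grip_depth is the distance from the TCP to the grasp point, in mm); z points along the fingers, y is the line along which they close (so a half turn about z gives the same grasp; the last joint's range is limited). The gripper opens to 85 mm and grips with 20 to 120 N. Pads are 22 mm wide; open, the fingers measure 114 mm over their backs; the gripper's body (76 mm by 85 mm) begins 54 mm behind the grasp point. The pads swing forward as they close: fully open they stand 13 mm farther back than shut.
Start: joints at [1.489, 0.501, -0.427, 1.55, 0.221, 1.138, -0.21], TCP at [219.738, -611.731, 231.31] pointing down, gripper open.
Joint ranges: [-2.88, 2.88], [-0.31, 2.03], [-1.54, 1.56], [0.2, 2.42], [-1.41, 4.55], [0.19, 2.02], [-2.57, 2.57]. Speed limits (rad/s): [2.57, 2.57, 3.14, 3.14, 3.14, 3.14, 3.14].

## Interface

Orientations are given as [roll, pitch, yaw] about the fixed x, y, z axes, in that order (R = Rz(yaw) Ry(pitch) Rx(roll)).
In Python, from workcell import arm gives the robot as it stands.
- The arm moves only by the shell command python3 -m jog 'ROWS' [FORCE]. ROWS is JSON, a list of rows, each a list of 3 entries, a list of its own where there are three numbers: the shift along the tool's x, y, z in mm, then the turn, a rotation vector about the tool's x, y, z in rad, then the opening, from 0 (shut) to 1 (fully open). In form: [[[x, y, z], [ax, ay, az], grip], ...]. A call has 1 to 5 rows; each row is the pose to reach, as a shift and turn from the pose commanded when the call began, along the tool's axes at that moment; what a row does not reach only later rows make up. A row lasts 1/12 s, in which the tool goes at most 41.7 mm and 7.16 degrees, less where a joint would pass 70% of its speed; a pose out of reach is approached as far as the arm can. A call with a gripper value outside its range is refused whole. The fingers move at their own pace and stop on an object; FORCE is the grip in N (left out, the last holds). Time passes only in rows, so rows that repeat a pose let the fingers close. It gives the time, the measured TCP pose, the force, the opening and the grip force at its end, in the units of the state.
- arm.read_state(): the state, without advancing time (a new reading comes with each control period).
- arm.read_camera(name): name is "side" or "top"; returns a dict with "pixels" (420x560x3 uint8, blue, green, red), "range_z" (420x560 float32, mm along the optical axis (not along the pixel's ray), 0 where there is no reading), "camera_matrix" (3x3 intrinsics, pixels), "T" (4x4, takes a point from camera to world coordinates). Camera axes: x right, y up, looking along -z (the intrinsics and any distortion apply to the point x, -y, -z); pixel columns grow to the right and rows downward; lengths in mm; the calibration is good to about 2 mm. A picture is of the moment at which its call begins.
- arm.job_done(): hands the job in; it is judged then, once.
Trained networks look in the newest picture that a camera, given by its name, has taken for a name from the list of things; names that differ only in an ending like _2 or _b are one class to them, and where a whole thing is asked for, a point or a joint stands for the part that bears it (a point fixed in the world has none). Each returns a list of dicts, best first, with "p" (0 to 1); they miss things now and then, are a little off and sometimes report something else, mostly with a low value. They report only what shows in the picture. A call takes as long as a camera call.
- arm.spot_in(camera, label): "extent" ([left, top, right, bottom] in pixels, round what is visible of it).
- arm.regions_of(camera, label): "mask" (420x560 bool, what is visible of it) and "extent" ([left, top, right, bottom] in pixels, round what is visible of it).
The state is a dict: "t": time; "joint_pos": joint angles; "joint_velocities": joint speeds; "effort": joint torques, N m; "tcp_pos": TCP position; "orientation": TCP orientation; "force": force on the tool from outside, world axes, zero at the start; "torque": the same for the moment, N m; "gripper_width": finger opening in mm; "gripper_force": force on a finger pad.
Only numpy, scipy, OpenCV 4.12 (cv2) and the standard library are available. Lean on these libraries where they do the work, as an engineer would, in place of code of your own. Each camera call takes 0.05 s, during which the arm holds its last target. There are 200 camera calls.

## Working session

There is one attempt and no reset: what is moved stays moved. The work goes in short steps, Python scripts to look and compute and a shell command to move; the robot and the scene stay as the last step left them, time stands still between calls to the robot, and variables do not carry over. Pictures are saved under pics/ and viewed, at most 10 in all, crops included, and the job is handed in when it is done.

```bash
mkdir -p pics
cat > h.py <<'E'
import numpy as np,cv2
from workcell import arm
def world(c,u,v):
    K=c["camera_matrix"];z=c["range_z"][int(round(v)),int(round(u))]
    p=np.array([(u-K[0,2])/K[0,0]*z,-(v-K[1,2])/K[1,1]*z,-z,1]);return (c["T"]@p)[:3]
E
python3 - <<'E'
from h import *
s=arm.read_state();print(s)
for n in("top","side"):
    c=arm.read_camera(n);cv2.imwrite(f"pics/{n}0.png",c["pixels"]);print(n,c["T"].round(3).tolist())
    for l in("mark0","mark1","mark2","lens","dome","base","stop_button","carton","breaker"):
        for d in arm.spot_in(n,l)[:3]:
            e=d["extent"];u,v=(e[0]+e[2])/2,(e[1]+e[3])/2
            print(l,round(d["p"],2),np.round(e),world(c,u,v).round(1))
E
```

```text
{'t': 0.0, 'joint_pos': array([ 1.48922524,  0.50185521, -0.426752  ,  1.5514327 ,  0.22075997,
        1.13825215, -0.21031484]), 'joint_velocities': array([-0.00114146, -0.00079787,  0.00011459, -0.00136196,  0.00129645,
       -0.00054015,  0.00063866]), 'effort': array([-3.06302982e-04, -5.69518590e+01, -5.81620842e+00, -2.80938488e+01,
        1.06702116e-02,  1.18554110e-02, -7.83482761e-06]), 'tcp_pos': array([ 219.4114085 , -611.13543794,  230.25842472]), 'orientation': array([-3.13968952e+00, -9.72586750e-05,  3.44756364e-01]), 'force': array([-0.49536069, -0.15187036, -0.52849057]), 'torque': array([-0.03480052,  0.01559531, -0.02837943]), 'gripper_force': 0.0, 'gripper_width': 85.45252696047477}
top [[-0.007, 0.998, -0.067, 577.84], [-1.0, -0.007, -0.001, 51.754], [-0.002, 0.067, 0.998, 952.854], [0.0, 0.0, 0.0, 1.0]]
mark0 0.64 [310. 200. 407. 298.] [ 552.5 -107.8   88.5]
mark1 0.64 [310. 200. 407. 298.] [ 552.5 -107.8   88.5]
mark2 0.64 [310. 200. 407. 298.] [ 552.5 -107.8   88.5]
lens 0.97 [307. 200. 404. 298.] [ 552.5 -102.    87.7]
dome 0.58 [334. 224. 386. 275.] [ 55
[... 339 characters left out ...]
0.703, 790.619], [0.0, 0.0, 0.0, 1.0]]
mark0 0.96 [306. 167. 409. 241.] [524.9 -76.   84.8]
mark1 0.96 [306. 167. 409. 241.] [524.9 -76.   84.8]
mark2 0.96 [306. 167. 409. 241.] [524.9 -76.   84.8]
lens 0.7 [303. 167. 409. 245.] [524.5 -73.2  80.8]
dome 0.32 [308. 216. 395. 253.] [492.6 -16.3  63.8]
base 0.64 [310. 225. 394. 252.] [490.3 -16.3  53.7]
base 0.16 [328. 178. 386. 222.] [531.2 -85.6  84.3]
stop_button 0.87 [268. 145. 310. 185.] [ 734.2 -109.1   52.4]
stop_button 0.56 [244. 234. 297. 287.] [571.  133.6  55.1]
stop_button 0.48 [375. 137. 410. 170.] [ 589.7 -325.    37.2]
breaker 0.98 [372. 135. 411. 171.] [ 591.3 -321.6   40.4]
breaker 0.15 [303. 167. 411. 243.] [523.2 -71.8  85.6]
```

Run:
```python
import cv2
a=cv2.imread("pics/top0.png")[180:320,280:440]
cv2.imwrite("pics/topc.png",cv2.resize(a,None,fx=4.2,fy=4.2,interpolation=cv2.INTER_CUBIC))
a=cv2.imread("pics/side0.png")[110:290,230:440]
cv2.imwrite("pics/sidec.png",cv2.resize(a,None,fx=3,fy=3,interpolation=cv2.INTER_CUBIC))
```

```text
(no output)
```

View pics/topc.png

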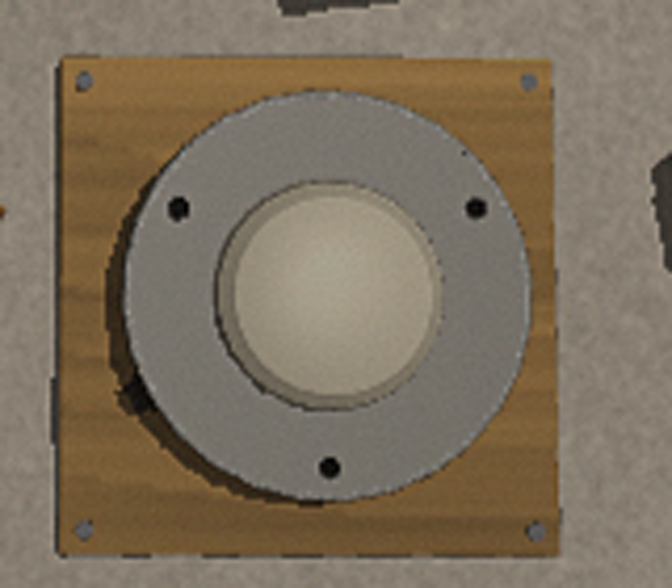

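View pics/sidec.png

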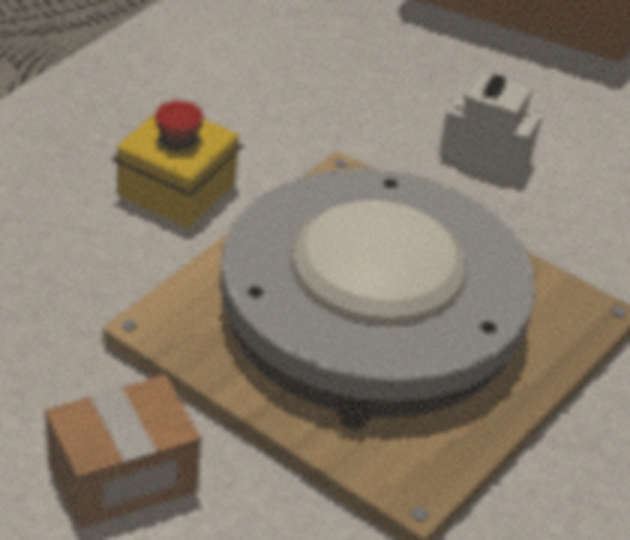

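View pics/top0.png

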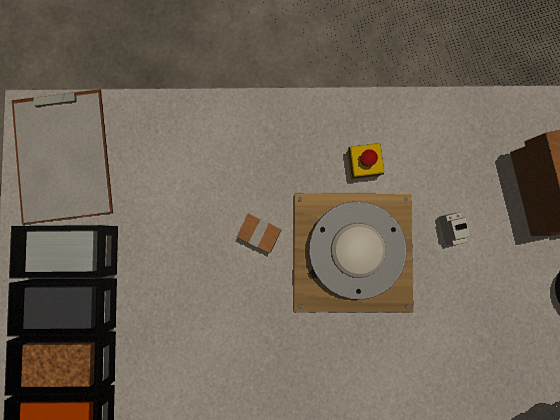

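The top crop shows three dots at about (322,230), (393,230) and (358,291) in the full image. The gland is at (312,273), opposite the right dot, so the right one is dot 0. The carton, button and breaker all stand clear of the board. Next I'll measure the dots by their dark blobs.

```bash
cat >> h.py <<'E'
def dots(n,guess,H):
    c=arm.read_camera(n);g=cv2.cvtColor(c["pixels"],cv2.COLOR_BGR2GRAY).astype(float);out=[]
    K=c["camera_matrix"];R=c["T"][:3,:3];o=c["T"][:3,3]
    for (u,v) in guess:
        w=g[v-4:v+5,u-4:u+5];k=np.clip(np.median(w)-15-w,0,None);Y,X=np.mgrid[v-4:v+5,u-4:u+5]
        x,y=(k*X).sum()/k.sum(),(k*Y).sum()/k.sum()
        zr=world(c,x,y)[2];zn=np.median([world(c,x+a,y+b)[2] for a in range(-4,5) for b in(-2,-1,0,1,2)])
        d=R@np.array([(x-K[0,2])/K[0,0],-(y-K[1,2])/K[1,1],-1])
        p=o+d*(H-o[2])/d[2];out.append(p);print(n,round(x,1),round(y,1),p.round(1),"range z",zr.round(1),zn.round(1))
    out=np.array(out);print("c",out.mean(0).round(1),"r",np.linalg.norm(out-out.mean(0),axis=1).round(1));return out
E
python3 - <<'E'
from h import *
a=dots("top",[(393,230),(322,230),(358,291)],64.5)
b=dots("side",[(393,219),(315,207),(360,171)],64.5)
E
```

```text
top 392.9 229.1 [ 595.7 -191.4   64.5] range z 63.6 65.0
top 322.1 229.2 [596.8 -31.6  64.5] range z 64.4 64.5
top 358.0 290.9 [ 458.5 -110.    64.5] range z 69.6 65.0
c [ 550.3 -111.    64.5] r [92.3 92.  91.8]
side 392.4 218.7 [ 456.9 -107.5   64.5] range z 64.9 64.7
side 314.7 206.9 [595.4 -29.   64.5] range z 65.3 64.3
side 359.8 170.7 [ 594.  -188.7   64.5] range z 64.4 64.2
c [ 548.8 -108.4   64.5] r [91.9 92.1 92.1]
```

Both cameras agree within 3 mm, and the radii match the 92 mm given. Averaged positions are dot 0 (595,-190), dot 1 (596,-30) and dot 2 (458,-109), with rim height 64.5 mm. Next I shut the gripper and travel to above dot 0.

```bash
cat > d.py <<'E'
import sys
from h import *
from scipy.spatial.transform import Rotation as Ro
s=arm.read_state();R=Ro.from_euler("xyz",s["orientation"]);t=np.array(list(map(float,sys.argv[1:4])))
print(round(s["t"],2),"tcp",s["tcp_pos"].round(1),s["orientation"].round(3),"F",s["force"].round(1),"tool shift",R.inv().apply(t-s["tcp_pos"]).round(1))
E
python3 -m jog '[[[41,-22,0],[0,0,0],0],[[80,-43,0],[0,0,0],0],[[119,-65,0],[0,0,0],0],[[158,-86,0],[0,0,0],0],[[197,-107,0],[0,0,0],0]]' 60
python3 -m jog '[[[36,-20,0],[0,0,0],0],[[72,-39,0],[0,0,0],0],[[108,-59,0],[0,0,0],0],[[144,-78,0],[0,0,0],0],[[180,-98,0],[0,0,0],0]]'
python3 d.py 595 -190 100
```

```text
t: 1.52
tcp_pos: [359.3, -454.7, 231.5]
orientation: [3.141, -0.0, 0.344]
force: [-0.3, -0.1, -0.4]
gripper_width: 25.8
gripper_force: 0.0
t: 1.93
tcp_pos: [495.7, -301.8, 231.7]
orientation: [3.141, -0.0, 0.344]
force: [0.5, -0.7, 0.1]
gripper_width: -0.3
gripper_force: 0.0
1.93 tcp [ 495.7 -301.8  231.7] [ 3.141 -0.     0.344] F [ 0.5 -0.7  0.1] tool shift [131.2 -71.9 131.6]
```

```bash
python3 -m jog '[[[30,-16,0],[0,0,0],0],[[60,-33,0],[0,0,0],0],[[90,-50,20],[0,0,0],0],[[119,-67,50],[0,0,0],0],[[119,-67,80],[0,0,0],0]]'
python3 -m jog '[[[0,0,20],[0,0,0],0],[[0,0,40],[0,0,0],0],[[0,0,50],[0,0,0],0],[[0,0,50],[0,0,0],0],[[0,0,50],[0,0,0],0]]'
python3 d.py 595 -190 64.5
```

```text
t: 2.35
tcp_pos: [590.1, -192.1, 153.0]
orientation: [3.141, -0.009, 0.353]
force: [-0.4, 0.5, -0.7]
gripper_width: 0.3
gripper_force: 0.0
t: 2.77
tcp_pos: [584.0, -200.0, 101.5]
orientation: [-3.141, 0.0, 0.345]
force: [0.5, 0.7, -0.2]
gripper_width: 0.1
gripper_force: 0.0
2.77 tcp [ 584.  -200.   101.5] [-3.141  0.     0.345] F [ 0.5  0.7 -0.2] tool shift [13.7 -5.7 37. ]
```

```bash
python3 -m jog '[[[7,-3,10],[0,0,0],0],[[14,-6,20],[0,0,0],0],[[14,-6,27],[0,0,0],0],[[14,-6,30],[0,0,0],0],[[14,-6,30],[0,0,0],0]]'
python3 -m jog '[[[0,0,0],[0,0,0],0],[[0,0,0],[0,0,0],0]]'
python3 d.py 595 -190 64.5
```

```text
t: 3.18
tcp_pos: [594.4, -189.1, 70.2]
orientation: [-3.14, 0.002, 0.345]
force: [-0.4, -0.7, -0.3]
gripper_width: -0.3
gripper_force: 0.0
t: 3.35
tcp_pos: [595.2, -189.8, 71.5]
orientation: [3.141, -0.0, 0.345]
force: [-0.5, 0.2, -0.3]
gripper_width: 0.2
gripper_force: 0.0
3.35 tcp [ 595.2 -189.8   71.5] [ 3.141 -0.     0.345] F [-0.5  0.2 -0.3] tool shift [-0.3  0.1  7. ]
```

```bash
python3 -m jog '[[[0,0,1.5],[0,0,0],0],[[0,0,3],[0,0,0],0],[[0,0,4.5],[0,0,0],0],[[0,0,6],[0,0,0],0],[[0,0,7],[0,0,0],0]]'
python3 -m jog '[[[0,0,0.6],[0,0,0],0],[[0,0,1.2],[0,0,0],0],[[0,0,1.8],[0,0,0],0],[[0,0,2.4],[0,0,0],0],[[0,0,3],[0,0,0],0]]'
python3 -m jog '[[[0,0,0.5],[0,0,0],0],[[0,0,1],[0,0,0],0],[[0,0,1.5],[0,0,0],0],[[0,0,2],[0,0,0],0],[[0,0,2.5],[0,0,0],0]]'
```

```text
t: 3.77
tcp_pos: [595.1, -189.6, 64.3]
orientation: [3.141, 0.0, 0.345]
force: [-0.5, 0.5, 5.1]
gripper_width: 0.0
gripper_force: 2.6
t: 4.18
tcp_pos: [596.0, -189.7, 63.2]
orientation: [3.14, -0.001, 0.345]
force: [-3.3, -0.1, 14.2]
gripper_width: 0.1
gripper_force: 6.8
t: 4.6
tcp_pos: [595.9, -190.5, 60.0]
orientation: [3.139, -0.001, 0.344]
force: [-0.4, -1.4, 0.5]
gripper_width: -0.1
gripper_force: 0.5
```

```bash
python3 -m jog '[[[0,0,0.6],[0,0,0],0],[[0,0,1.2],[0,0,0],0],[[0,0,1.8],[0,0,0],0],[[0,0,2.4],[0,0,0],0],[[0,0,3],[0,0,0],0]]'
python3 -m jog '[[[0,0,0.6],[0,0,0],0],[[0,0,1.2],[0,0,0],0],[[0,0,1.8],[0,0,0],0],[[0,0,2.4],[0,0,0],0],[[0,0,2.4],[0,0,0],0]]'
```

```text
t: 5.02
tcp_pos: [595.3, -189.4, 57.0]
orientation: [3.141, 0.0, 0.345]
force: [-3.8, 0.9, 16.9]
gripper_width: 0.2
gripper_force: 8.0
t: 5.43
tcp_pos: [595.3, -189.5, 56.8]
orientation: [3.14, 0.001, 0.345]
force: [-10.4, 1.0, 27.1]
gripper_width: -0.1
gripper_force: 13.4
```

Dot 0 is home, on the hard stop at 57 mm. I lift off and cross to dot 1 above dome height.

```bash
python3 -m jog '[[[0,0,-4],[0,0,0],0],[[0,0,-15],[0,0,0],0],[[0,0,-35],[0,0,0],0],[[0,0,-60],[0,0,0],0],[[0,0,-60],[0,0,0],0]]'
python3 -m jog '[[[12,-32,0],[0,0,0],0],[[25,-68,0],[0,0,0],0],[[38,-105,0],[0,0,0],0],[[48,-133,0],[0,0,0],0],[[54,-150,0],[0,0,0],0]]'
python3 -m jog '[[[0,0,0],[0,0,0],0],[[0,0,0],[0,0,0],0],[[0,0,0],[0,0,0],0]]'
python3 d.py 596 -30 64.5
python3 - <<'E'
from h import *
c=arm.read_camera("side");cv2.imwrite("pics/s1.png",cv2.resize(c["pixels"][110:290,230:440],None,fx=3,fy=3))
E
```

```text
t: 5.85
tcp_pos: [598.4, -189.6, 118.1]
orientation: [3.138, -0.006, 0.345]
force: [1.5, -0.5, 0.9]
gripper_width: -0.3
gripper_force: 0.0
t: 6.27
tcp_pos: [594.9, -24.4, 113.7]
orientation: [-3.139, -0.001, 0.35]
force: [0.4, 0.1, -1.1]
gripper_width: -0.2
gripper_force: 0.0
t: 6.52
tcp_pos: [595.2, -31.2, 113.2]
orientation: [3.141, 0.001, 0.344]
force: [0.7, -0.2, 0.3]
gripper_width: 0.1
gripper_force: 0.0
6.52 tcp [595.2 -31.2 113.2] [3.141e+00 1.000e-03 3.440e-01] F [ 0.7 -0.2  0.3] tool shift [ 1.2 -0.9 48.7]
```

View pics/s1.png

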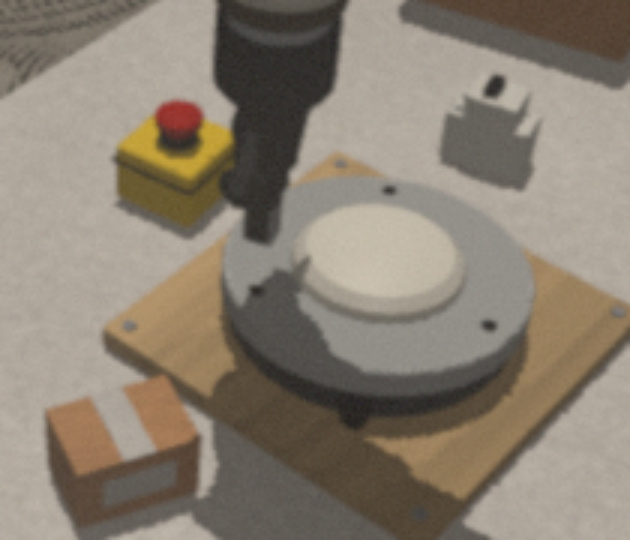

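The far dot (crop 390,190) now sits lower, and dot 1 is at crop (257,290), under the fingertips. Nothing around the board has moved. Next I press dot 1.

```bash
python3 -m jog '[[[1,-1,12],[0,0,0],0],[[1,-1,24],[0,0,0],0],[[1,-1,34],[0,0,0],0],[[1,-1,40],[0,0,0],0],[[1,-1,42],[0,0,0],0]]'
python3 -m jog '[[[0,0,0.5],[0,0,0],0],[[0,0,1.5],[0,0,0],0],[[0,0,3],[0,0,0],0],[[0,0,4.5],[0,0,0],0],[[0,0,6],[0,0,0],0]]'
python3 -m jog '[[[0,0,0.6],[0,0,0],0],[[0,0,1.2],[0,0,0],0],[[0,0,1.8],[0,0,0],0],[[0,0,2.4],[0,0,0],0],[[0,0,3],[0,0,0],0]]'
python3 -m jog '[[[0,0,0.6],[0,0,0],0],[[0,0,1.2],[0,0,0],0],[[0,0,1.8],[0,0,0],0],[[0,0,2.4],[0,0,0],0],[[0,0,3],[0,0,0],0]]'
```

```text
t: 6.98
tcp_pos: [594.4, -29.2, 69.1]
orientation: [-3.14, 0.003, 0.344]
force: [-0.2, -0.3, 0.7]
gripper_width: 0.3
gripper_force: 0.0
t: 7.4
tcp_pos: [596.2, -28.8, 65.8]
orientation: [3.141, -0.001, 0.345]
force: [-0.9, 0.3, -0.3]
gripper_width: 0.1
gripper_force: 0.0
t: 7.82
tcp_pos: [596.6, -28.7, 63.8]
orientation: [3.141, -0.001, 0.345]
force: [-3.0, -0.1, 13.3]
gripper_width: -0.0
gripper_force: 6.3
t: 8.23
tcp_pos: [596.9, -28.4, 61.3]
orientation: [3.141, -0.002, 0.345]
force: [-1.6, 0.6, 9.9]
gripper_width: -0.0
gripper_force: 4.7
```

```bash
python3 -m jog '[[[0,0,0.6],[0,0,0],0],[[0,0,1.2],[0,0,0],0],[[0,0,1.8],[0,0,0],0],[[0,0,2.4],[0,0,0],0],[[0,0,3],[0,0,0],0]]'
python3 -m jog '[[[0,0,0.6],[0,0,0],0],[[0,0,1.2],[0,0,0],0],[[0,0,1.8],[0,0,0],0],[[0,0,2.4],[0,0,0],0],[[0,0,3],[0,0,0],0]]'
```

```text
t: 8.65
tcp_pos: [596.1, -28.8, 57.3]
orientation: [3.141, -0.0, 0.345]
force: [-4.3, -0.7, 14.2]
gripper_width: -0.1
gripper_force: 6.9
t: 9.07
tcp_pos: [596.3, -28.7, 56.8]
orientation: [3.14, 0.0, 0.345]
force: [-12.0, -0.1, 33.6]
gripper_width: -0.0
gripper_force: 16.9
```

Dot 1 is home. Next is dot 2.

```bash
python3 -m jog '[[[0,0,-4],[0,0,0],0],[[0,0,-15],[0,0,0],0],[[0,0,-35],[0,0,0],0],[[0,0,-62],[0,0,0],0],[[0,0,-62],[0,0,0],0]]'
python3 -m jog '[[[-32,6,0],[0,0,0],0],[[-70,13,0],[0,0,0],0],[[-108,20,0],[0,0,0],0],[[-140,26,0],[0,0,0],0],[[-157,29,0],[0,0,0],0]]'
python3 -m jog '[[[0,0,0],[0,0,0],0],[[0,0,0],[0,0,0],0],[[0,0,0],[0,0,0],0]]'
python3 d.py 458 -109 64.5
```

```text
t: 9.48
tcp_pos: [599.0, -28.5, 120.1]
orientation: [3.139, -0.007, 0.345]
force: [1.7, -0.7, 0.2]
gripper_width: 0.1
gripper_force: 0.0
t: 9.9
tcp_pos: [453.4, -111.6, 114.6]
orientation: [-3.141, 0.004, 0.342]
force: [0.5, 0.7, -1.0]
gripper_width: 0.2
gripper_force: 0.0
t: 10.15
tcp_pos: [459.2, -108.9, 115.8]
orientation: [3.141, -0.002, 0.345]
force: [-0.5, -0.4, -0.9]
gripper_width: -0.5
gripper_force: 0.0
10.15 tcp [ 459.2 -108.9  115.8] [ 3.141e+00 -2.000e-03  3.450e-01] F [-0.5 -0.4 -0.9] tool shift [-1.2 -0.3 51.3]
```

```bash
python3 -m jog '[[[-1,0,12],[0,0,0],0],[[-1,0,24],[0,0,0],0],[[-1,0,36],[0,0,0],0],[[-1,0,42],[0,0,0],0],[[-1,0,44],[0,0,0],0]]'
python3 -m jog '[[[0,0,0.5],[0,0,0],0],[[0,0,1.5],[0,0,0],0],[[0,0,3],[0,0,0],0],[[0,0,4.5],[0,0,0],0],[[0,0,6],[0,0,0],0]]'
python3 -m jog '[[[0,0,0.6],[0,0,0],0],[[0,0,1.2],[0,0,0],0],[[0,0,1.8],[0,0,0],0],[[0,0,2.4],[0,0,0],0],[[0,0,3],[0,0,0],0]]'
python3 -m jog '[[[0,0,0.6],[0,0,0],0],[[0,0,1.2],[0,0,0],0],[[0,0,1.8],[0,0,0],0],[[0,0,2.4],[0,0,0],0],[[0,0,3],[0,0,0],0]]'
python3 -m jog '[[[0,0,0.6],[0,0,0],0],[[0,0,1.2],[0,0,0],0],[[0,0,1.8],[0,0,0],0],[[0,0,2.4],[0,0,0],0],[[0,0,3],[0,0,0],0]]'
```

```text
t: 10.57
tcp_pos: [456.2, -108.5, 69.7]
orientation: [-3.139, 0.002, 0.346]
force: [0.9, 0.5, -0.2]
gripper_width: -0.1
gripper_force: 0.0
t: 10.98
tcp_pos: [457.3, -109.7, 65.7]
orientation: [3.141, -0.001, 0.345]
force: [0.3, -0.1, 0.3]
gripper_width: 0.5
gripper_force: 0.0
t: 11.4
tcp_pos: [457.1, -109.6, 63.3]
orientation: [3.141, 0.0, 0.345]
force: [-4.0, 0.7, 13.4]
gripper_width: 0.0
gripper_force: 6.4
t: 11.82
tcp_pos: [457.0, -109.6, 59.6]
orientation: [3.141, -0.0, 0.345]
force: [0.3, 0.0, 0.1]
gripper_width: 0.3
gripper_force: 0.0
t: 12.23
tcp_pos: [457.0, -109.5, 56.9]
orientation: [3.141, 0.0, 0.345]
force: [-4.5, 0.7, 16.7]
gripper_width: 0.1
gripper_force: 8.1
```

Dot 2 snapped and reached the stop. One more firm push, then I lift clear, back away and check the heights.

```bash
python3 -m jog '[[[0,0,0.6],[0,0,0],0],[[0,0,1.2],[0,0,0],0],[[0,0,1.8],[0,0,0],0],[[0,0,2.4],[0,0,0],0],[[0,0,2.4],[0,0,0],0]]'
python3 -m jog '[[[0,0,-4],[0,0,0],0],[[0,0,-15],[0,0,0],0],[[0,0,-40],[0,0,0],0],[[0,0,-75],[0,0,0],0],[[0,0,-110],[0,0,0],0]]'
python3 -m jog '[[[-20,40,0],[0,0,0],0],[[-30,75,0],[0,0,0],0],[[-45,110,0],[0,0,0],0],[[-60,145,0],[0,0,0],0],[[-75,175,0],[0,0,0],0]]'
python3 -m jog '[[[0,35,0],[0,0,0],0],[[0,65,0],[0,0,0],0],[[0,80,0],[0,0,0],0],[[0,80,0],[0,0,0],0],[[0,80,0],[0,0,0],0]]'
python3 - <<'E'
from h import *
a=dots("top",[(393,230),(322,230),(358,291)],57)
b=dots("side",[(393,221),(315,210),(360,173)],57)
c=arm.read_camera("side");cv2.imwrite("pics/s2.png",cv2.resize(c["pixels"][110:290,230:440],None,fx=3,fy=3))
print(arm.read_state()["force"])
E
```

```text
t: 12.65
tcp_pos: [457.1, -109.6, 56.6]
orientation: [3.139, 0.001, 0.345]
force: [-11.4, 2.6, 35.2]
gripper_width: 0.2
gripper_force: 18.0
t: 13.07
tcp_pos: [456.0, -108.9, 164.8]
orientation: [-3.139, 0.001, 0.345]
force: [0.8, 0.0, 1.0]
gripper_width: 0.1
gripper_force: 0.0
t: 13.48
tcp_pos: [445.2, -302.3, 164.7]
orientation: [3.141, -0.001, 0.344]
force: [0.6, 0.1, 0.1]
gripper_width: -0.2
gripper_force: 0.0
t: 13.9
tcp_pos: [472.3, -375.1, 163.7]
orientation: [-3.14, -0.0, 0.343]
force: [-0.1, -0.1, 1.1]
gripper_width: -0.0
gripper_force: 0.0
top 392.2 229.1 [ 596.  -191.8   57. ] range z 59.3 57.2
top 322.1 228.9 [597.6 -32.2  57. ] range z 58.0 57.0
top 357.8 290.3 [ 458.9 -110.8   57. ] range z 58.0 57.0
c [ 550.8 -111.6   57. ] r [92.  92.1 91.9]
side 391.8 221.1 [ 457.1 -108.    57. ] range z 54.3 55.6
side 314.6 209.2 [595.7 -29.9  57. ] range z 58.0 56.3
side 359.4 173.1 [ 594.3 -189.3   57. ] range z 55.6 56.1
c [ 549. -109.   57.] r [91.9 91.9 92.1]
[ 0.62476304  0.6256464  -0.19228173]
```

View pics/s2.png

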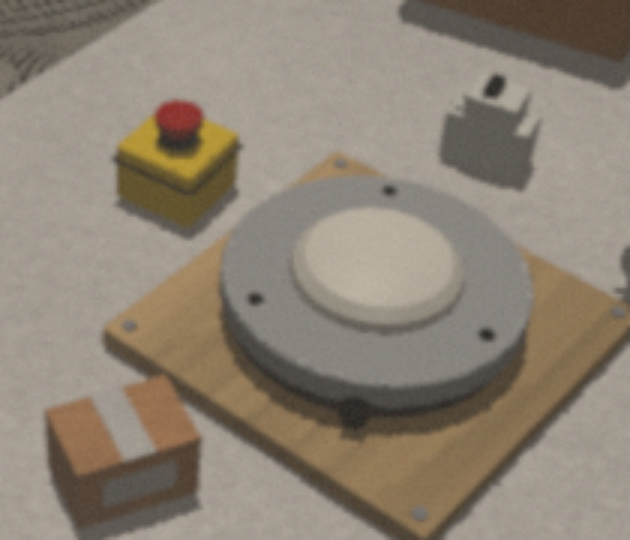

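The rim is level at about 57 mm at all three dots (crop 390,190; 256,298; 487,334). The centre moved less than 1 mm, the things around the board are where they were, and the arm is clear.

```bash
python3 -c "
from workcell import arm;print(arm.job_done())"
```

```text
the job is handed in; nothing more can be done
None
```

All three dots were pressed until they snapped onto their stops: the rim measures about 57 mm above the counter at each (the shut height), the things around the board look unmoved, and the job is handed in; no verdict came back.

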